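Pop the breaker hatch and reset the breaker

ROBOT

A 6-joint arm with a two-finger parallel gripper is mounted at the origin on the work surface; the furniture and walls round the work are solid. World frame = base frame: x ahead of the robot, y to its left, z up, the work surface at z = 0. Lengths are in mm, angles in rad, forces in N, time in s.
With the tool pointing down it reaches from about 275 to 1000 mm from the base axis. Payload 8.4 kg.
Tool frame: the origin (TCP) lies midway between the tips of the shut fingers; the grasp point (between the pads) lies grip_depth behind it (grip_depth is the distance from the TCP to the grasp point, in mm); z points along the fingers, y is the line along which they close (so a half turn about z gives the same grasp; the last joint's range is limited). The gripper opens to 85 mm and grips with 20 to 120 N. Pads are 22 mm wide; open, the fingers measure 114 mm over their backs; the gripper's body (76 mm by 85 mm) begins 54 mm behind the grasp point. The pads swing forward as they close: fully open they stand 13 mm farther back than shut.
Start: joints at [-1.175, 0.353, 1.633, -0, 1.155, -0.002], TCP at [242.118, -576.2, 231.281] pointing down, gripper open.
Joint ranges: [-2.63, 2.63], [-0.92, 2.1], [0.06, 2.66], [-1.3, 4.44], [0, 2.69], [-3.02, 3.02]. Speed limits (rad/s): [2.22, 2.22, 2.79, 3.14, 3.14, 3.14].

INTERFACE

Orientations are given as [roll, pitch, yaw] about the fixed x, y, z axes, in that order (R = Rz(yaw) Ry(pitch) Rx(roll)).
In Python, from rig import * gives the robot as it stands.
- The arm moves only by the shell command python3 -m creep 'ROWS' [FORCE]. ROWS is JSON, a list of rows, each an object of numbers: "x", "y", "z": the shift along the tool's x, y, z in mm; "rx", "ry", "rz": the turn, a rotation vector about the tool's x, y, z in rad; "hand": the finger opening in mm, from 0 to 85.4. A call has 1 to 20 rows; each row shifts and turns the commanded pose from where the row before left it, along the tool's axes as they then stand; what a row does not reach is not made up. A row lasts 1/8 s, in which the tool goes at most 62.5 mm and 10.7 degrees, less where a joint would pass 70% of its speed; a pose out of reach is approached as far as the arm can. A call with a gripper value outside its range is refused whole. The fingers move at their own pace and stop on an object; FORCE is the grip in N (left out, the last holds). Time passes only in rows, so rows that do not move let the fingers close. It gives the time, the measured TCP pose, the force, the opening and the grip force at its end, in the units of the state.
- sense(): the state, without advancing time (a new reading comes with each control period).
- grab_frame(name): name is "side" or "top"; returns the picture (420x560x3 uint8, red, green, blue); there is no depth.
- get_calibration(name): a dict with "K" (3x3 intrinsics, pixels), "R" (3x3) and "t" (3): a world point X has camera coordinates R X + t. Camera axes: x right, y down, z forward; pixel columns grow to the right and rows downward; lengths in mm; the calibration is good to about 2 mm. A picture is of the moment at which its call begins. get_calibration takes no time and is no camera call.
- sign_off(): hands the job in; it is judged then, once.
The state is a dict: "clock": time; "qpos": joint angles; "qvel": joint speeds; "joint_efforts": joint torques, N m; "eef_pos": TCP position; "tcp_rot": TCP orientation; "contact_force": force on the tool from outside, world axes, zero at the start; "wrist_torque": the same for the moment, N m; "opening": opening from 0.0 (shut) to 1.0 (fully open); "grasp_force": force on a finger pad.
Only numpy, scipy, OpenCV 4.12 (cv2) and the standard library are available. Lean on these libraries where they do the work, as an engineer would, in place of code of your own. Each camera call takes 0.05 s, during which the arm holds its last target. There are 200 camera calls.

TASK

Two plastic modules stand on the bench; in the wider one, with the nearly square hatch, a breaker has tripped. Press the ribbed front edge of that hatch in once so that its push-push latch lets go, let the hatch pop up, see that it stays wide open by itself, then reach into the well and push the white breaker button fully in. Everything is done by touch with the fingertips, nothing is gripped: do not lift or shove the modules, do not push the hatch shut again, and leave the narrower module's hatch and everything else as they are.

Things in the scene. Friction and masses are not known exactly. Their poses are not given: they have to be found in the camera images.
- breaker_box: plastic bench module, 124 (x) x 110 (y) x 55 mm high, 1.6 kg, loose on rubber feet; origin at the centre of its underside, its x axis points from its front to the hinge side (roughly away from the robot), z up. Its hatch covers a well in its top. This is the wider module, the one to work on.
- breaker_hatch_pad (a point): top face of the wider module's hatch, middle of its ribbed press area, 23 mm from the free front edge, 61 mm from the hinge line; 63 mm above the bench when latched. The hatch is a grey cap 84 mm (hinge to front edge) x 76 mm, 12 mm thick, 8 mm proud of the housing. The point turns with the hatch.
- breaker_hatch (a joint): hatch angle, rad: 0 to 0.015 latched, -0.095 pressed to its stop (6 mm down at the pad), 1.75 wide open (upright, leaning back over the hinge side). The latch lets go once pressed beyond -0.04 (2.5 mm at the pad, about 2 N); as the finger rises a damped spring swings the hatch open within 2 s and holds it. Pushing it all the way down again would relatch it.
- breaker_hatch_follower (a joint): hidden follower pin of that latch, m: 0 latched, about -0.004 free after a release, goes beyond +0.002 only when the open hatch is pushed shut again; needs no attention otherwise
- breaker_button_top (a point): centre of the top of the white round breaker button, 18 mm across, in the well under the hatch, 54 mm in front of the hinge line, 31 mm behind the well's front wall. Well: 88 mm (x) x 78 mm (y), rim 55 mm and floor 30 mm above the bench; button top 42 mm above the bench popped out, 36 mm when home. Hidden until the hatch is open.
- breaker_button (a joint): travel of the breaker button, m: 0 popped out, 0.006 fully in; it moves down against about 3 N of friction and stays where it is left
- relay_box: plastic bench module, 124 (x) x 84 (y) x 55 mm high, 1.6 kg, loose on rubber feet; origin at the centre of its underside, its x axis points from its front to the hinge side (roughly away from the robot), z up. Its hatch covers a well in its top (a 48 mm wide hatch). This is the narrower module, to be left alone; the two modules may stand either way round.
- relay_hatch (a joint): angle of the narrower module's hatch, rad; 0 latched shut, same latch; must not be pressed
- spare_roller_1: grey rubber roller 34 mm across, 18 high, standing between the two boxes; a bystander to be left alone; origin at the centre of its underside
- gauge_block: grey block 40x30x20 mm; a bystander to be left alone; origin at the centre of its underside
- terminal_jar: jar with yellow cap, 55 mm across, 70 high; a bystander to be left alone; origin at the centre of its underside
- alcohol_bottle: white bottle with red spout, 62 mm across, 150 high; a bystander to be left alone; origin at the centre of its underside
- solder_spool: spool of solder, 56 mm across, 32 high; a bystander to be left alone; origin at the centre of its underside

How it is judged (in metres and radians):
On the way, in this order (a step that is already met when the one before it is completed fails the run):
1. the wider module's hatch is pressed in past its latch point (value of joint breaker_hatch below -0.025 rad).
2. the hatch has popped wide open and stands there untouched by the fingers (value of joint breaker_hatch above 1.55 rad and contact force between the fingers and breaker_hatch below 0.1 N), for 0.5 s.
3. the breaker button is pushed fully in (value of joint breaker_button above 0.0045 m), for 0.1 s.
At the end, for the whole second after the job is handed in: The wider module's hatch stands open by itself (over 1.55 of 1.75 rad), its breaker button is in (at least 4.5 of 6 mm), the narrower module's hatch is still shut, and the wider module stands level and still on the bench (value of joint breaker_hatch above 1.55 rad and value of joint breaker_button above 0.0045 m and value of joint relay_hatch between -0.02 and 0.05 rad and linear speed of breaker_box below 0.02 m/s and angle between breaker_box's own z axis and vertical below 0.05 rad); the robot touches nothing.
It fails at once if a bystander is disturbed (moved more than 20 mm) (distance of any of spare_roller_1, gauge_block, terminal_jar, alcohol_bottle, solder_spool from where it was at the start of the episode above 0.02 m).
It fails at once if a module is shoved more than 25 mm, lifted or tipped (distance of any of breaker_box, relay_box from where it was at the start of the episode above 0.025 m or height (world z) of any of breaker_box, relay_box above 0.01 m or angle between any of breaker_box, relay_box's own z axis and vertical above 0.12 rad).
It fails at once if the narrower box's hatch is pressed or opened (value of joint relay_hatch below -0.025 rad or value of joint relay_hatch above 0.1 rad).
It fails at once if the hatch is pushed shut again after it had popped (a second latch stroke) (value of joint breaker_hatch_follower above 0.002 m).
It also fails if it takes over 35 s, if anything falls off the work surface, if the arm or the gripper's body presses on something with over 40 N, if the wrist force passes 120 N, or if a joint passes its speed limit or range.

## Working session

There is one attempt and no reset: what is moved stays moved. The work goes in short steps, Python scripts to look and compute and a shell command to move; the robot and the scene stay as the last step left them, time stands still between calls to the robot, and variables do not carry over. Pictures are saved under pics/ and viewed, at most 10 in all, crops included, and the job is handed in when it is done.

```bash
mkdir -p pics; python3 - <<'E'
from rig import *
import cv2
for n in("top","side"):
    cv2.imwrite(f"pics/{n}0.png",grab_frame(n)[:,:,::-1]); c=get_calibration(n); print(n,c["K"],c["R"],c["t"])
s=sense();print(s)
E
```

```text
top [[478.61524629   0.         278.08569445]
 [  0.         478.61524629 216.86171317]
 [  0.           0.           1.        ]] [[ 0.0171791  -0.99984552  0.00371709]
 [-0.98919575 -0.01753722 -0.14554796]
 [ 0.14559066 -0.00117654 -0.98934421]] [-102.13888035  611.66278579  953.10424912]
side [[476.34176403   0.         278.85533041]
 [  0.         476.34176403 207.37093078]
 [  0.           0.           1.        ]] [[ 0.9714229  -0.23673671 -0.01712568]
 [-0.15326014 -0.57051737 -0.80685888]
 [ 0.18124262  0.78642588 -0.59049594]] [-619.78474655  117.8844489  1262.38459739]
{'clock': 0.1, 'qpos': array([-1.17541403e+00,  3.53573639e-01,  1.63405610e+00, -1.41367596e-05,
        1.15522311e+00, -2.37666634e-03]), 'qvel': array([-0.00046153,  0.00037726, -0.00072547, -0.00056011,  0.00011088,
       -0.00069442]), 'joint_efforts': array([-1.49760490e-03, -6.06360984e+01, -3.42820466e+01, -4.01354248e-05,
        4.06455685e-03, -3.07418236e-05]), 'eef_pos': array([ 241.9384076 , -575.80371568,  230.64161059]), 'tcp_rot': array([-3.14033243e+00,  9.93120966e-06,  3.97764680e-01]), 'contact_force': array([ 0.09205727,  0.30992503, -0.37571836]), 'wrist_torque': array([ 0.03277432,  0.02774533, -0.02240429]), 'grasp_force': 0.0, 'opening': 0.9985691196403451}
```

View pics/top0.png

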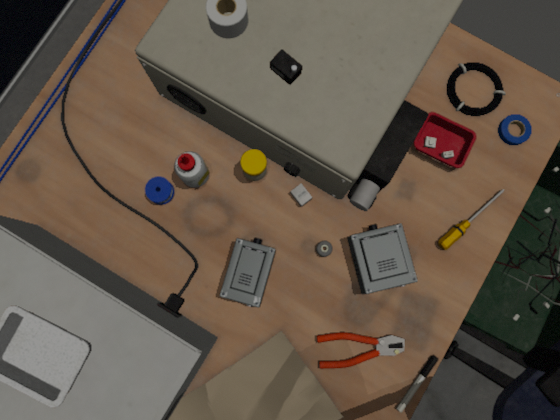

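View pics/side0.png

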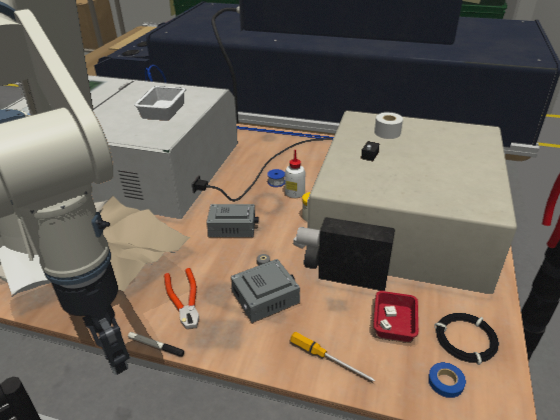

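The wider module sits at about (382,258) in the top view and (265,288) in the side view. The narrower one is at (247,272) in the top view. I'll enlarge both views of the wider one.

```bash
python3 - <<'E'
import cv2,numpy as np
a=cv2.imread("pics/top0.png")[215:305,335:425]; b=cv2.imread("pics/side0.png")[250:330,220:310]
a=cv2.resize(a,(400,400),interpolation=2); b=cv2.resize(b,(400,356),interpolation=2)
b=np.vstack([b,np.zeros((44,400,3),np.uint8)])
cv2.imwrite("pics/c.png",np.hstack([a,b]))
E
```

```text
(no output)
```

View pics/c.png

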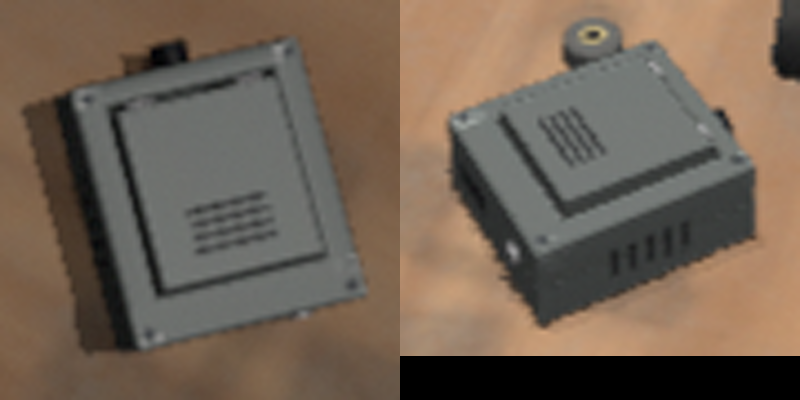

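The crops show the ribbed pad at top (387.4,265.0) and side (258.9,280.6), with the housing's four top corners clear in both views. Next I cast rays onto the known heights.

```bash
cat > h.py <<'E'
from rig import *
import numpy as np
def ray(n,p,z):
    c=get_calibration(n);R=np.array(c["R"]);t=np.array(c["t"]).ravel()
    d=R.T@np.linalg.inv(c["K"])@[p[0],p[1],1];o=-R.T@t
    return o+d*(z-o[2])/d[2]
def proj(n,X):
    c=get_calibration(n);q=np.array(c["K"])@(np.array(c["R"])@X+np.array(c["t"]).ravel());return q[:2]/q[2]
E
python3 - <<'E'
from h import *
s=4.444
C={"top":[(72,92),(293,38),(367,292),(140,348)],"side":[(52,118),(257,43),(353,160),(140,245)]}
O={"top":(335,215),"side":(220,250)}
P={"top":(233,222),"side":(173,136)}
for n in C:
    f=lambda p,z:ray(n,(p[0]/s+O[n][0],p[1]/s+O[n][1]),z)
    c=np.array([f(p,55) for p in C[n]]);print(n,c.round(0)[:,:2].tolist(),c.mean(0).round(1),"pad",f(P[n],63).round(1))
    if n=="top": x=(c[0]+c[1]-c[2]-c[3])
    else: x=(c[1]+c[2]-c[0]-c[3])
    print(np.degrees(np.arctan2(x[1],x[0])),np.linalg.norm(x)/2)
E
```

```text
top [[575.0, -242.0], [602.0, -345.0], [486.0, -376.0], [459.0, -273.0]] [ 530.8 -309.    55. ] pad [ 516.5 -313.9   63. ]
14.858506732406354 120.32579572563026
side [[460.0, -274.0], [577.0, -246.0], [603.0, -343.0], [488.0, -371.0]] [ 531.9 -308.5   55. ] pad [ 517.1 -310.9   63. ]
13.889993855002055 119.24476513669201
```

Box centre is about (531.5,-309), yaw 14.4°, pad about (517,-312.5), and both views agree. I'll move above the pad with the fingers shut and turn to align.

```bash
python3 -m creep '[{"hand":0,"x":36,"y":-14},{"x":36,"y":-14},{"x":36,"y":-14},{"x":36,"y":-14},{"x":36,"y":-14},{"x":36,"y":-13},{"x":36,"y":-13},{"x":36,"y":-13},{"x":36,"y":-13},{"x":32,"y":-15},{"rz":0.147},{"z":40},{"z":40},{}]' 20; python3 - <<'E'
from h import *
import cv2
s=sense();p=np.array(s["eef_pos"]);print(p,s["tcp_rot"],s["opening"],s["contact_force"])
y=s["tcp_rot"][2];d=np.array([517-p[0],-312.5-p[1]]);print("tool dx,dy",d@[np.cos(y),np.sin(y)],d@[np.sin(y),-np.cos(y)])
a=cv2.resize(grab_frame("top")[180:320,310:450],(500,500),interpolation=2);b=cv2.resize(grab_frame("side")[200:340,190:300],(300,382),interpolation=2)
o=np.zeros((500,800,3),np.uint8);o[:,:500]=a;o[:382,500:]=b;cv2.imwrite("pics/d.png",o[:,:,::-1])
E
```

```text
[ 241.9384076  -575.80371568  230.64161059] [-3.14033243e+00  9.93120966e-06  3.97764680e-01] 0.9985691196403451 [ 0.09205727  0.30992503 -0.37571836]
tool dx,dy 355.58023840501596 -136.19992789653386schema error: expected keys x, y, z, rx, ry, rz, hand
```

View pics/d.png

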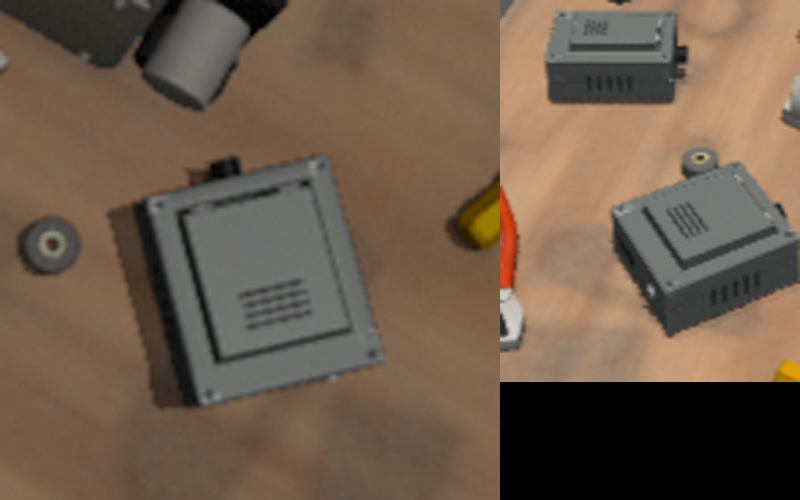

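The call was refused because of the empty row, so nothing moved and the crop shows the module undisturbed. I'll resend it with an explicit zero in that row.

```bash
python3 -m creep '[{"hand":0,"x":36,"y":-14},{"x":36,"y":-14},{"x":36,"y":-14},{"x":36,"y":-14},{"x":36,"y":-14},{"x":36,"y":-13},{"x":36,"y":-13},{"x":36,"y":-13},{"x":36,"y":-13},{"x":32,"y":-14},{"rz":0.147},{"z":40},{"z":40},{"z":0}]' 20; cat > st.py <<'E'
from h import *
import sys
s=sense();p=np.array(s["eef_pos"]);print(s["clock"],p.round(1),s["tcp_rot"].round(3),s["opening"],s["contact_force"].round(2))
y=s["tcp_rot"][2];d=np.array([float(sys.argv[1])-p[0],float(sys.argv[2])-p[1]]);print("tool dx,dy",d@[np.cos(y),np.sin(y)],d@[np.sin(y),-np.cos(y)])
E
python3 st.py 517 -312.5
```

```text
0.2 [ 242.  -575.9  230.8] [-3.141  0.     0.398] 1.00400469637822 [-0.46 -0.45  0.16]
tool dx,dy 355.5748065097436 -136.3397680052214schema error: expected keys x, y, z, rx, ry, rz, hand
```

```bash
python3 -m creep '[{"x":36,"y":-14,"z":0,"rx":0,"ry":0,"rz":0,"hand":0},{"x":36,"y":-14,"z":0,"rx":0,"ry":0,"rz":0,"hand":0},{"x":36,"y":-14,"z":0,"rx":0,"ry":0,"rz":0,"hand":0},{"x":36,"y":-14,"z":0,"rx":0,"ry":0,"rz":0,"hand":0},{"x":36,"y":-14,"z":0,"rx":0,"ry":0,"rz":0,"hand":0},{"x":36,"y":-13,"z":0,"rx":0,"ry":0,"rz":0,"hand":0},{"x":36,"y":-13,"z":0,"rx":0,"ry":0,"rz":0,"hand":0},{"x":36,"y":-13,"z":0,"rx":0,"ry":0,"rz":0,"hand":0},{"x":36,"y":-13,"z":0,"rx":0,"ry":0,"rz":0,"hand":0},{"x":32,"y":-14,"z":0,"rx":0,"ry":0,"rz":0,"hand":0},{"x":0,"y":0,"z":0,"rx":0,"ry":0,"rz":0.147,"hand":0},{"x":0,"y":0,"z":40,"rx":0,"ry":0,"rz":0,"hand":0},{"x":0,"y":0,"z":40,"rx":0,"ry":0,"rz":0,"hand":0},{"x":0,"y":0,"z":0,"rx":0,"ry":0,"rz":0,"hand":0}]' 20; python3 st.py 517 -312.5
```

```text
clock: 1.95
eef_pos: [515.6, -311.6, 148.5]
tcp_rot: [-3.137, 0.004, 0.251]
contact_force: [0.7, 0.6, 0.5]
opening: 0.001
grasp_force: 0.0
1.95 [ 515.6 -311.6  148.5] [-3.137  0.004  0.251] 0.000610375010279846 [0.68 0.58 0.49]
tool dx,dy 1.1203486945967274 1.1769273493630346
```

```bash
python3 -m creep '[{"x":1,"y":1,"z":26,"rx":0,"ry":0,"rz":0,"hand":0},{"x":0,"y":0,"z":26,"rx":0,"ry":0,"rz":0,"hand":0},{"x":0,"y":0,"z":26,"rx":0,"ry":0,"rz":0,"hand":0},{"x":0,"y":0,"z":0,"rx":0,"ry":0,"rz":0,"hand":0},{"x":0,"y":0,"z":0,"rx":0,"ry":0,"rz":0,"hand":0}]'; python3 st.py 517 -312.5
```

```text
clock: 2.58
eef_pos: [519.9, -314.3, 75.1]
tcp_rot: [3.14, -0.001, 0.251]
contact_force: [0.1, -0.4, 0.3]
opening: -0.001
grasp_force: 0.0
2.575 [ 519.9 -314.3   75.1] [ 3.14e+00 -1.00e-03  2.51e-01] -0.0006289526959072848 [ 0.09 -0.44  0.28]
tool dx,dy -2.3473447935312985 -2.419044490007689
```

```bash
python3 -m creep '[{"x":-2,"y":-2,"z":4,"rx":0,"ry":0,"rz":0,"hand":0},{"x":0,"y":0,"z":4,"rx":0,"ry":0,"rz":0,"hand":0},{"x":0,"y":0,"z":2,"rx":0,"ry":0,"rz":0,"hand":0},{"x":0,"y":0,"z":2,"rx":0,"ry":0,"rz":0,"hand":0},{"x":0,"y":0,"z":2,"rx":0,"ry":0,"rz":0,"hand":0},{"x":0,"y":0,"z":0,"rx":0,"ry":0,"rz":0,"hand":0},{"x":0,"y":0,"z":0,"rx":0,"ry":0,"rz":0,"hand":0}]'; python3 st.py 517 -312.5
```

```text
clock: 3.45
eef_pos: [516.4, -312.2, 59.3]
tcp_rot: [-3.141, 0.0, 0.251]
contact_force: [-1.7, -0.3, 2.4]
opening: -0.001
grasp_force: 1.1
3.45 [ 516.4 -312.2   59.3] [-3.141  0.     0.251] -0.000506190476502036 [-1.68 -0.25  2.4 ]
tool dx,dy 0.5111935081706143 0.4737023705571957
```

In contact at 2.4 N. I'll press 1.5 mm more, then lift and back off towards the robot, out of the hatch's swing.

```bash
python3 -m creep '[{"x":0,"y":0,"z":1.5,"rx":0,"ry":0,"rz":0,"hand":0},{"x":0,"y":0,"z":0,"rx":0,"ry":0,"rz":0,"hand":0},{"x":0,"y":0,"z":-8,"rx":0,"ry":0,"rz":0,"hand":0},{"x":-10,"y":0,"z":-15,"rx":0,"ry":0,"rz":0,"hand":0},{"x":-30,"y":0,"z":-20,"rx":0,"ry":0,"rz":0,"hand":0},{"x":-35,"y":0,"z":-20,"rx":0,"ry":0,"rz":0,"hand":0},{"x":-35,"y":0,"z":-20,"rx":0,"ry":0,"rz":0,"hand":0},{"x":-30,"y":0,"z":-20,"rx":0,"ry":0,"rz":0,"hand":0},{"x":0,"y":0,"z":-20,"rx":0,"ry":0,"rz":0,"hand":0},{"x":0,"y":0,"z":0,"rx":0,"ry":0,"rz":0,"hand":0},{"x":0,"y":0,"z":0,"rx":0,"ry":0,"rz":0,"hand":0},{"x":0,"y":0,"z":0,"rx":0,"ry":0,"rz":0,"hand":0},{"x":0,"y":0,"z":0,"rx":0,"ry":0,"rz":0,"hand":0},{"x":0,"y":0,"z":0,"rx":0,"ry":0,"rz":0,"hand":0},{"x":0,"y":0,"z":0,"rx":0,"ry":0,"rz":0,"hand":0},{"x":0,"y":0,"z":0,"rx":0,"ry":0,"rz":0,"hand":0},{"x":0,"y":0,"z":0,"rx":0,"ry":0,"rz":0,"hand":0},{"x":0,"y":0,"z":0,"rx":0,"ry":0,"rz":0,"hand":0},{"x":0,"y":0,"z":0,"rx":0,"ry":0,"rz":0,"hand":0},{"x":0,"y":0,"z":0,"rx":0,"ry":0,"rz":0,"hand":0}]'; python3 st.py 524 -311; python3 - <<'E'
from h import *
import cv2
a=grab_frame("top");b=grab_frame("side");cv2.imwrite("pics/t1.png",a[:,:,::-1]);cv2.imwrite("pics/s1.png",b[:,:,::-1])
a=cv2.resize(a[205:315,325:435],(400,400),interpolation=2);b=cv2.resize(b[230:340,200:310],(400,400),interpolation=2)
cv2.imwrite("pics/e.png",np.hstack([a,b])[:,:,::-1])
E
```

```text
clock: 5.95
eef_pos: [380.8, -347.0, 180.8]
tcp_rot: [3.142, -0.0, 0.251]
contact_force: [-0.5, -0.7, 0.1]
opening: -0.001
grasp_force: 0.0
5.95 [ 380.8 -347.   180.8] [ 3.142 -0.     0.251] -0.001423802368390886 [-0.49 -0.66  0.15]
tool dx,dy 147.62376745184542 0.6896175577418873
```

View pics/e.png

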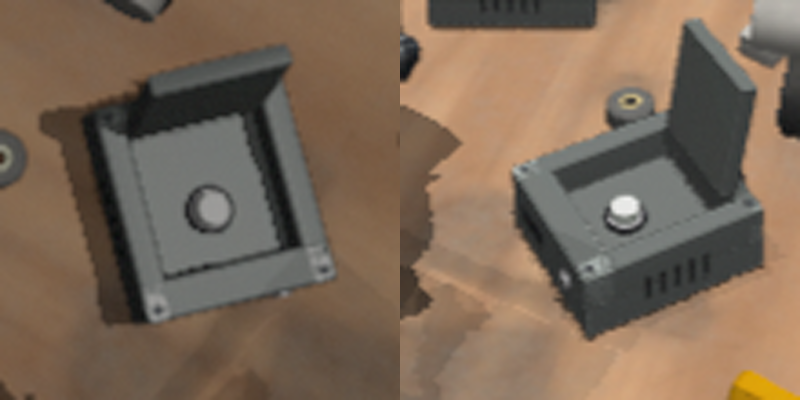

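The hatch stands upright and the white button is visible at top (383.6,262.2) and side (262.2,286.4).

```bash
python3 - <<'E'
from h import *
print(ray("top",(383.6,262.2),42),ray("side",(262.2,286.4),42))
E
python3 -m creep '[{"x":0,"y":0,"z":0,"rx":0,"ry":0,"rz":0,"hand":0},{"x":0,"y":0,"z":0,"rx":0,"ry":0,"rz":0,"hand":0},{"x":0,"y":0,"z":0,"rx":0,"ry":0,"rz":0,"hand":0},{"x":0,"y":0,"z":0,"rx":0,"ry":0,"rz":0,"hand":0},{"x":0,"y":0,"z":0,"rx":0,"ry":0,"rz":0,"hand":0},{"x":0,"y":0,"z":0,"rx":0,"ry":0,"rz":0,"hand":0}]'
```

```text
[ 523.05493466 -310.87246654   42.        ] [ 523.99571445 -310.12211961   42.        ]
clock: 6.8
eef_pos: [380.8, -346.9, 180.8]
tcp_rot: [3.142, 0.0, 0.251]
contact_force: [0.3, -0.8, -1.0]
opening: 0.002
grasp_force: 0.0
```

```bash
python3 - <<'E'
from h import *
e=np.array([np.cos(.251),np.sin(.251),0])
b=np.array([523.5,-310.5,0])
for p,z in(((195,120),50),((195,120),55),((150,97),135),((265,70),135)):
    print(p,z,(ray("top",(p[0]/3.636+325,p[1]/3.636+205),z)-b)@e)
E
```

```text
(195, 120) 50 49.897195721505945
(195, 120) 55 49.64822343870053
(150, 97) 135 62.65451642687453
(265, 70) 135 62.469046333688
```

The open hatch is at least 50 mm behind the button and the gripper body's half-width is at most 43 mm, so a straight vertical press fits.

```bash
python3 -m creep '[{"x":29,"y":0,"z":0,"rx":0,"ry":0,"rz":0,"hand":0},{"x":29,"y":0,"z":0,"rx":0,"ry":0,"rz":0,"hand":0},{"x":29,"y":0,"z":0,"rx":0,"ry":0,"rz":0,"hand":0},{"x":29,"y":0,"z":0,"rx":0,"ry":0,"rz":0,"hand":0},{"x":29,"y":0,"z":0,"rx":0,"ry":0,"rz":0,"hand":0},{"x":0,"y":0,"z":25,"rx":0,"ry":0,"rz":0,"hand":0},{"x":0,"y":0,"z":25,"rx":0,"ry":0,"rz":0,"hand":0},{"x":0,"y":0,"z":25,"rx":0,"ry":0,"rz":0,"hand":0},{"x":0,"y":0,"z":25,"rx":0,"ry":0,"rz":0,"hand":0},{"x":0,"y":0,"z":0,"rx":0,"ry":0,"rz":0,"hand":0},{"x":0,"y":0,"z":0,"rx":0,"ry":0,"rz":0,"hand":0}]'; python3 st.py 523 -310.5
```

```text
clock: 8.18
eef_pos: [521.7, -311.2, 81.6]
tcp_rot: [3.141, -0.001, 0.251]
contact_force: [-0.5, -0.7, 0.2]
opening: 0.001
grasp_force: 0.0
8.175 [ 521.7 -311.2   81.6] [ 3.141e+00 -1.000e-03  2.510e-01] 0.0011096797345348619 [-0.52 -0.7   0.21]
tool dx,dy 1.4051159277870031 -0.3883761169198395
```

```bash
python3 -m creep '[{"x":0,"y":0,"z":10,"rx":0,"ry":0,"rz":0,"hand":0},{"x":0,"y":0,"z":10,"rx":0,"ry":0,"rz":0,"hand":0},{"x":0,"y":0,"z":10,"rx":0,"ry":0,"rz":0,"hand":0},{"x":0,"y":0,"z":6,"rx":0,"ry":0,"rz":0,"hand":0},{"x":0,"y":0,"z":3,"rx":0,"ry":0,"rz":0,"hand":0},{"x":0,"y":0,"z":2,"rx":0,"ry":0,"rz":0,"hand":0},{"x":0,"y":0,"z":2,"rx":0,"ry":0,"rz":0,"hand":0},{"x":0,"y":0,"z":2,"rx":0,"ry":0,"rz":0,"hand":0},{"x":0,"y":0,"z":0,"rx":0,"ry":0,"rz":0,"hand":0},{"x":0,"y":0,"z":0,"rx":0,"ry":0,"rz":0,"hand":0}]'
```

```text
clock: 9.43
eef_pos: [521.2, -310.9, 36.1]
tcp_rot: [3.142, -0.0, 0.251]
contact_force: [-1.6, 1.8, 5.0]
opening: -0.002
grasp_force: 2.6
```

```bash
python3 -m creep '[{"x":0,"y":0,"z":1,"rx":0,"ry":0,"rz":0,"hand":0},{"x":0,"y":0,"z":0.5,"rx":0,"ry":0,"rz":0,"hand":0},{"x":0,"y":0,"z":0,"rx":0,"ry":0,"rz":0,"hand":0}]'
```

```text
clock: 9.8
eef_pos: [521.3, -311.0, 35.9]
tcp_rot: [3.141, -0.0, 0.251]
contact_force: [-6.1, 4.3, 20.7]
opening: 0.002
grasp_force: 9.9
```

At 20.7 N the button is against its stop. I'll lift straight up, back away and check.

```bash
python3 -m creep '[{"x":0,"y":0,"z":-5,"rx":0,"ry":0,"rz":0,"hand":0},{"x":0,"y":0,"z":-20,"rx":0,"ry":0,"rz":0,"hand":0},{"x":-5,"y":0,"z":-25,"rx":0,"ry":0,"rz":0,"hand":0},{"x":-15,"y":0,"z":-30,"rx":0,"ry":0,"rz":0,"hand":0},{"x":-30,"y":0,"z":-30,"rx":0,"ry":0,"rz":0,"hand":0},{"x":-35,"y":0,"z":-20,"rx":0,"ry":0,"rz":0,"hand":0},{"x":-35,"y":0,"z":-10,"rx":0,"ry":0,"rz":0,"hand":0},{"x":-20,"y":0,"z":0,"rx":0,"ry":0,"rz":0,"hand":0},{"x":0,"y":0,"z":0,"rx":0,"ry":0,"rz":0,"hand":0},{"x":0,"y":0,"z":0,"rx":0,"ry":0,"rz":0,"hand":0},{"x":0,"y":0,"z":0,"rx":0,"ry":0,"rz":0,"hand":0}]'; python3 - <<'E'
from h import *
import cv2
a=cv2.resize(grab_frame("top")[205:315,325:435],(400,400),interpolation=2);b=cv2.resize(grab_frame("side")[230:340,200:310],(400,400),interpolation=2)
cv2.imwrite("pics/f.png",np.hstack([a,b])[:,:,::-1])
E
```

```text
clock: 11.18
eef_pos: [386.4, -345.5, 173.9]
tcp_rot: [-3.141, 0.0, 0.252]
contact_force: [-0.1, 0.7, -0.3]
opening: 0.0
grasp_force: 0.0
```

View pics/f.png

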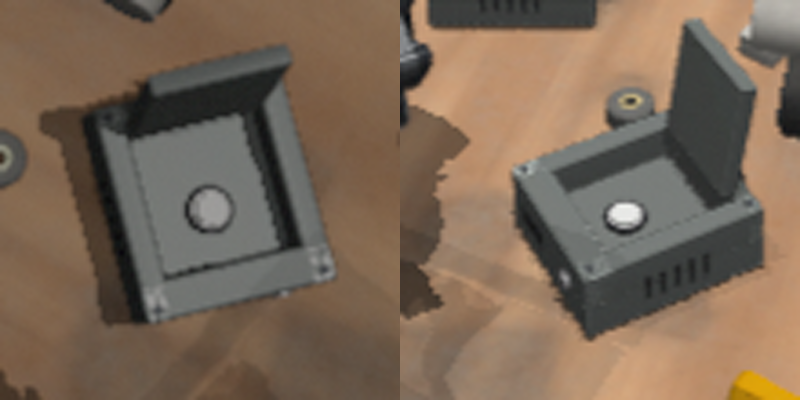

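The button at (626,215) is now flush in its collar, the hatch is still upright, and the module hasn't moved.

```bash
python3 -c "
from rig import *
print(sign_off())"
```

```text
the job is handed in; nothing more can be done
None
```

The job is handed in, with no verdict returned: the wider module's hatch popped and stands open by itself, the breaker button is fully in at its stop, that module hasn't moved, and I touched nothing else.

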